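# Lower the hood of a moisture analyser and start it

## Task

The sample is on the pan: close the moisture analyser's heater hood for the measurement. With a fingertip tip the hood forward from its rest, catch it under its lip on the outside of a finger as it falls, and carry it gently down on the finger until it is fully shut, so that it never bangs onto the weighing chamber; then press the large round start key down fully and let it go. Do not grip the hood, and leave the sample dish and everything else on the bench where it is.

Things in the scene. Friction and masses are not known exactly. Their poses are not given: they have to be found in the camera images.
- analyser: white bench moisture analyser, fixed, 320 mm deep (x), 210 wide (y); origin on the bench under its centre; x points from control deck to hinge, y left, z up. Front to back: low control deck (x -165 to -70 mm, 42 high, display and small keys up to 47); weighing chamber, open on top (x -70 to 75, rim 115 high); hood hinge; rear housing (x 75 to 155, 89 high)
- hood_hinge (a point): middle of the heater hood's hinge axis (x 77 mm, y 0, 120 mm high on the analyser); the axis runs along y; the point is fixed and its axes are the analyser's
- hood (a joint): angle of the heater hood, rad: 0 fully shut, 1.70 fully open, leaning back past upright on its stop, where it starts. It stays there by its weight (0.5 to 0.73 kg), balances at about 1.26 rad and below that falls shut: with its worn damper in 2 to 4 s from just past balance, ending in a bang at 0.55 to 0.85 rad/s if nothing carries it. Moving it takes under 6 N at the lip
- hood_shell (a point): middle of the hood, a hollow white shell open below (standing open, that side faces the control deck). Shut, it runs 150 mm forward from the hinge, is 210 mm wide, its underside 3 mm below the hinge axis and its flat top 49 mm above it; this point lies 75 mm forward of the axis and 25 mm above it; the point turns with the hood
- hood_lip (a point): middle of the free edge of the hood's grip lip, 182 mm from the hinge axis: a flat grey plate 80 mm wide (y), 8 thick, standing out 32 mm from the hood's front wall in line with its underside. Open, it is the hood's top (300 mm high) with a ledge 45 mm deep behind it, 32 lower, for a fingertip from above. Shut, it is 117 to 125 mm high and overhangs the deck, 70 mm free below it
- start_key (a joint): travel of the start key, m: 0 released, 0.004 fully pressed; it springs back; pressing it home takes about 5 N
- key_top (a point): centre of the top of the start key: the one large round grey key, 25 mm across, in a black collar at the right of the control deck (x -120, y -65 mm on the analyser); pressed straight down; its top is 51 mm above the bench and 7 mm above the collar
- dish: shallow aluminium sample dish, 90 mm wide, 8 mm high, holding a round filter; loose on the middle of the weighing pan in the open chamber, below its rim; origin under its centre; not to be touched
- dish_stack: stack of five spare empty aluminium dishes, 90 mm wide, 31 mm high; origin under its centre; a bystander, to be left where it stands
- amber_bottle: small amber glass bottle with black cap, 48 mm wide, 95 mm high; origin under its centre; a bystander, to be left where it stands
- beaker: empty glass beaker, 66 mm wide, 85 mm high; origin under its centre; a bystander, to be left where it stands
- wash_bottle: white plastic bottle, 66 mm wide, 150 mm high; origin under its centre; a bystander, to be left where it stands
- blue_bottle: small blue sample bottle with white cap, 44 mm wide, 85 mm high; origin under its centre; a bystander, to be left where it stands
- tweezers: steel tweezers lying flat, 135 mm long, 15 mm wide, 8 mm high; origin under the middle; a bystander, to be left where it stands
- marker: black marker pen lying flat, 130 mm long, 14 mm thick; origin under the middle; a bystander, to be left where it stands

How it is judged (in metres and radians):
On the way, in this order (a step that is already met when the one before it is completed fails the run):
1. the hood has been tipped forward past its balance (value of joint hood below 1.15 rad and value of joint start_key below 0.003 m), for 0.02 s.
2. the falling hood has been caught and rests on the fingers (value of joint hood between 0.06 and 0.9 rad and contact force between the fingers and hood above 0.5 N and velocity of joint hood above -0.4 rad/s), for 0.2 s.
3. the hood is fully shut (value of joint hood below 0.02 rad and value of joint start_key below 0.0015 m), for 0.2 s.
4. the start key is pressed down fully (value of joint start_key above 0.003 m and value of joint hood below 0.02 rad), for 0.02 s.
At the end, for the whole second after the job is handed in: the hood is shut to within 0.02 rad (4 mm at its lip), the start key has been pressed (3 mm or more) after that and has sprung back, the sample dish lies flat and within 12 mm of the middle of the pan, and no bystander has moved 20 mm or tipped (value of joint hood below 0.02 rad and value of joint start_key below 0.001 m and horizontal distance between dish and analyser below 0.012 m and angle between dish's own z axis and vertical below 0.1 rad and height (world z) of dish below 0.101 m and not (distance of any of dish_stack, amber_bottle, beaker, wash_bottle, blue_bottle, tweezers, marker from where it was at the start of the episode above 0.02 m or angle between any of dish_stack, amber_bottle, beaker, wash_bottle, blue_bottle, tweezers, marker's own z axis and vertical above 0.35 rad) and velocity of joint hood above -0.05 rad/s); the robot touches nothing.
It fails at once if the hood comes down faster than 0.4 rad/s (73 mm/s at its lip) over its last 36 mm, down to 6 mm above shut: it bangs (value of joint hood between 0.035 and 0.2 rad and velocity of joint hood below -0.4 rad/s).
It fails at once if the start key is pressed while the hood is open (value of joint start_key above 0.003 m and value of joint hood above 0.05 rad).
It fails at once if the hood is gripped or forced (more than 30 N between it and the fingers) (contact force between the fingers and hood above 30 N).
It fails at once if the sample dish is touched by the robot, shifted, tipped or lifted (not (horizontal distance between dish and analyser below 0.012 m and angle between dish's own z axis and vertical below 0.1 rad and height (world z) of dish below 0.101 m) or contact force between any of the arm, the fingers and dish above 0.5 N).
It fails at once if a bystander is moved 20 mm, tipped or lifted (distance of any of dish_stack, amber_bottle, beaker, wash_bottle, blue_bottle, tweezers, marker from where it was at the start of the episode above 0.02 m or angle between any of dish_stack, amber_bottle, beaker, wash_bottle, blue_bottle, tweezers, marker's own z axis and vertical above 0.35 rad).
It also fails if it takes over 48 s, if anything falls off the work surface, if the arm or the gripper's body presses on something with over 40 N, if the wrist force passes 120 N, or if a joint passes its speed limit or range.

## Robot

A 6-joint arm with a two-finger parallel gripper is mounted at the origin on the work surface. World frame = base frame: x ahead of the robot, y to its left, z up, the work surface at z = 0. Lengths are in m, angles in degrees, forces in N, time in s.
With the tool pointing down it reaches from about 0.25 to 0.725 m from the base axis. Payload 9.7 kg.
Tool frame: the origin (TCP) lies at the very end of the fingers, on their centre line; the grasp point (between the pads) lies 19 mm behind it; z points along the fingers, y is the line along which they close (so a half turn about z gives the same grasp; the last joint's range is limited). The gripper opens to 85 mm and grips with 20 to 120 N. Pads are 22 mm wide; open, the fingers measure 114 mm over their backs; the gripper's body (76 mm by 85 mm) begins 54 mm behind the grasp point. The pads swing forward as they close: fully open they stand 13 mm farther back than shut.
Start: joints at [75.745, 4.979, 10.078, 95.1, 0, 90], TCP at [0.135, 0.533, 0.231] pointing down, gripper open.
Joint ranges: [-179.16, 179.16], [-48.56, 103.87], [-65.8, 70.77], [-126.05, 130.52], [-82.76, 87.17], [-180, 180]. Speed limits (degrees/s): [127.2, 127.2, 147.25, 180, 180, 180].

## Interface

Orientations are given as [roll, pitch, yaw] about the fixed x, y, z axes, in that order (R = Rz(yaw) Ry(pitch) Rx(roll)).
In Python, from workcell import bot gives the robot as it stands.
- The arm moves only by the tool arm_command, never from a script. Its argument "series" is a list of rows, each a list of 4 numbers: the shift along the tool's x, y, z in m, then the turn about the tool's z in rad. A call has exactly 5 rows; each row is the pose to reach, as a shift and turn from the pose commanded when the call began, along the tool's axes at that moment; what a row does not reach only later rows make up. A row lasts 1/10 s, in which the tool goes at most 50 mm and 8.59 degrees, less where a joint would pass 70% of its speed; a pose out of reach is approached as far as the arm can. A call with a gripper value outside its range is refused whole. "hand" is the finger opening in m, from 0 to 0.0854, set as the call begins (left out, the last holds). The fingers move at their own pace and stop on an object; "grip_force" is the grip in N (left out, the last holds). Time passes only in rows, so rows that repeat a pose let the fingers close, or fill a call up. It gives the time, the measured TCP pose, the force, the opening and the grip force at its end, in the units of the state.
- bot.get_obs(): the state, without advancing time (a new reading comes with each control period).
- bot.camera(name): name is "side" or "top"; returns a dict with "color" (384x512x3 uint8, blue, green, red), "camera_matrix" (3x3 intrinsics, pixels), "xyz" and "orientation" of the camera in the world. Camera axes: x right, y up, looking along -z (the intrinsics and any distortion apply to the point x, -y, -z); pixel columns grow to the right and rows downward; lengths in m; the calibration is good to about 2 mm. A picture is of the moment at which its call begins. There is no depth.
- bot.job_done(): hands the job in; it is judged then, once.
Trained networks look in the newest picture that a camera, given by its name, has taken for a name from the list of things; names that differ only in an ending like _2 or _b are one class to them, and where a whole thing is asked for, a point or a joint stands for the part that bears it (a point fixed in the world has none). Each returns a list of dicts, best first, with "confidence" (0 to 1); they miss things now and then, are a little off and sometimes report something else, mostly with a low value. They report only what shows in the picture. A call takes as long as a camera call.
- bot.find_in(camera, target): "location" ([column, row] in pixels, amid what is visible of it).
- bot.mark_of(camera, target): "location" ([column, row] in pixels: a listed point, or the origin of a listed thing).
The state is a dict: "time": time; "q": joint angles; "qd": joint speeds; "joint_efforts": joint torques, N m; "ee_pos": TCP position; "tcp_rot": TCP orientation; "wrist_force": force on the tool from outside, world axes, zero at the start; "torque": the same for the moment, N m; "opening": finger opening in m; "grasp_force": force on a finger pad.
Only numpy, scipy, OpenCV 4.12 (cv2) and the standard library are available. Lean on these libraries where they do the work, as an engineer would, in place of code of your own. Each camera call takes 0.05 s, during which the arm holds its last target. There are 200 camera calls.

## Working session

There is one attempt and no reset: what is moved stays moved. The work goes in short steps, Python scripts to look and compute and a tool call to move; the robot and the scene stay as the last step left them, time stands still between calls to the robot, and variables do not carry over. Pictures are saved under pics/ and viewed, at most 10 in all, crops included, and the job is handed in when it is done.

Besides the shell and the picture viewer there is one more tool, called after ">>>" as name([rows], argument=value, ...), one row to a line, values as JSON. arm_command: Moves the arm, as the interface text tells. Its arguments: {"type":"object","properties":{"series":{"type":"array"},"hand":{"type":"number"},"grip_force":{"type":"number"}},"required":["series"]}

```bash
mkdir -p pics; ls
cat > h.py <<'E'
import numpy as np, cv2
from scipy.spatial.transform import Rotation as R
from workcell import bot
def ray(c,px):
    K=np.array(c["camera_matrix"]);d=np.linalg.inv(K)@[px[0],px[1],1];d=np.array([d[0],-d[1],-d[2]])
    o=c["orientation"]; M=np.array(o) if np.size(o)==9 else (R.from_euler('xyz',o,degrees=True).as_matrix() if np.size(o)==3 else R.from_quat(o).as_matrix())
    d=M.reshape(3,3)@d; return np.array(c["xyz"]),d/np.linalg.norm(d)
def onz(c,px,z):
    o,d=ray(c,px); return o+d*(z-o[2])/d[2]
def tri(rs):
    A=sum(np.eye(3)-np.outer(d,d) for o,d in rs);b=sum((np.eye(3)-np.outer(d,d))@o for o,d in rs)
    return np.linalg.solve(A,b)
E
python3 - <<'E'
from h import *
C={n:bot.camera(n) for n in("side","top")}
for n,c in C.items():
    cv2.imwrite(f"pics/{n}0.png",c["color"]); print(n,c["xyz"],c["orientation"],np.array(c["camera_matrix"]).tolist(),[k for k in c])
for t in "analyser hood_hinge hood_shell hood_lip key_top dish dish_stack amber_bottle beaker wash_bottle blue_bottle tweezers marker".split():
    m={n:bot.mark_of(n,t) for n in C}
    print(t,{n:[(np.round(x["location"],1).tolist(),round(x["confidence"],2)) for x in v[:2]] for n,v in m.items()}, end=' ')
    if m["side"] and m["top"]: print(np.round(tri([ray(C[n],m[n][0]["location"]) for n in C]),3))
    else: print()
print(bot.get_obs())
E
```

```text
pics
side [ 0.42743606 -0.83095061  0.77313149] [ 52.53701646  -0.52498558 -11.26655274] [[404.7804184581604, 0.0, 260.4746546486325], [0.0, 404.7804184581604, 190.7796478513979], [0.0, 0.0, 1.0]] ['color', 'camera_matrix', 'xyz', 'orientation']
top [0.51063015 0.02532281 1.2369854 ] [  4.39211709  -0.24901851 -91.42138949] [[399.49463876351524, 0.0, 257.6878614172253], [0.0, 399.49463876351524, 194.40399583995656], [0.0, 0.0, 1.0]] ['color', 'camera_matrix', 'xyz', 'orientation']
analyser {'side': [([240.7, 241.9], 0.61), ([289.7, 213.3], 0.59)], 'top': [([282.1, 216.9], 0.85), ([286.0, 215.5], 0.51)]} [ 0.534 -0.056  0.001]
hood_hinge {'side': [([230.1, 191.0], 0.66)], 'top': [([261.3, 221.4], 0.75)]} [0.52  0.01  0.126]
hood_shell {'side': [([225.5, 162.1], 0.58), ([240.6, 240.8], 0.24)], 'top': [([244.3, 224.1], 0.81), ([354.1, 203.7], 0.73)]} [0.515 0.056 0.187]
hood_lip {'side': [([225.2, 123.4], 0.92), ([226.5, 159.4], 0.29)], 'top': [([247.7, 221.9], 0.93)]} [0.519 0.044 0.306]
key_top {'side': [([249.8, 366.5], 0.59), ([281.2, 252.6], 0.56)], 'top': [([315.0, 186.9], 0.49), 
[... 896 characters left out ...]
.47)]} [ 0.566 -0.278  0.025]
{'time': 1.4, 'q': array([ 7.57446241e+01,  4.97910614e+00,  1.00777975e+01,  9.50989966e+01,
       -1.09045383e-03,  9.00000513e+01]), 'qd': array([-0.04206515, -0.06030163, -0.02397305, -0.00826581,  0.00100415,
       -0.06610663]), 'joint_efforts': array([ 1.02928330e-03, -5.20098639e+01,  4.64860439e+01,  1.54623904e-03,
        1.77959940e-07,  7.64637580e-07]), 'ee_pos': array([0.13543912, 0.53306114, 0.23127843]), 'tcp_rot': array([-1.79999695e+02,  1.09045410e-03,  1.65744573e+02]), 'wrist_force': array([-0.68971071,  0.90390427, -0.51526358]), 'torque': array([-0.00115487,  0.00446152,  0.01604115]), 'grasp_force': 0.0, 'opening': 0.08547053494434664}
```

View pics/side0.png

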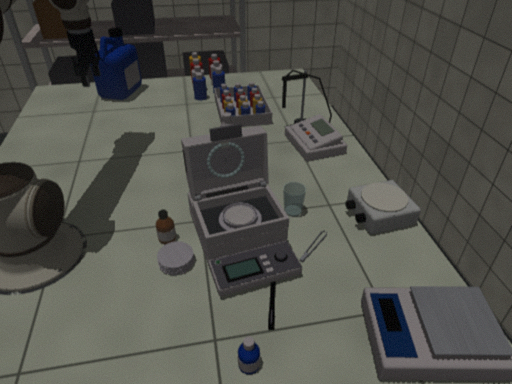

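View pics/top0.png

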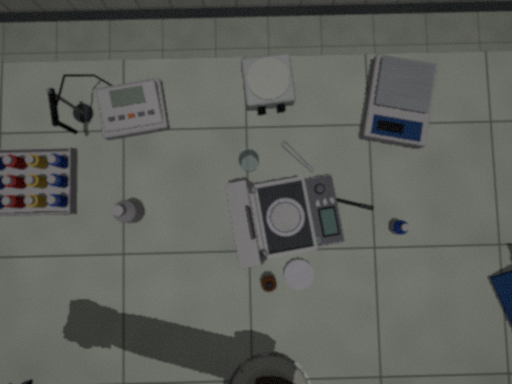

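```bash
cat >> h.py <<'E'
def proj(c,P):
    K=np.array(c["camera_matrix"]);M=R.from_euler('xyz',c["orientation"],degrees=True).as_matrix()
    q=(np.atleast_2d(P)-c["xyz"])@M; q=q*[1,-1,-1]; q=q@K.T; return q[:,:2]/q[:,2:]
def hood(u,w,th): return [0.077-u*np.cos(th)+w*np.sin(th),0,0.120+u*np.sin(th)+w*np.cos(th)]
def toW(p,P):
    P=np.atleast_2d(P).astype(float);a=p[2];Rz=np.array([[np.cos(a),-np.sin(a),0],[np.sin(a),np.cos(a),0],[0,0,1]])
    return P@Rz.T+[p[0],p[1],0]
E
python3 - <<'E'
from h import *
from scipy.optimize import least_squares
C={n:bot.camera(n) for n in("side","top")}
pts=dict(analyser=[0,0,0],hood_hinge=[.077,0,.12],hood_shell=hood(.075,.025,1.7),hood_lip=hood(.182,.001,1.7),dish=[0,0,.094],key_top=[-.12,-.065,.051])
obs=[]
for _ in range(3):
  for n in C:
    for t in pts:
        for x in bot.mark_of(n,t)[:2]: obs.append((n,t,np.array(x["location"]),x["confidence"]))
  C={n:bot.camera(n) for n in C}
f=lambda p:np.concatenate([o[3]*(proj(C[o[0]],toW(p,pts[o[1]]))[0]-o[2]) for o in obs])
s=least_squares(f,[.534,-.056,1.75],loss='soft_l1',f_scale=1.0);p=s.x
print(p,np.degrees(p[2]))
for o in obs[:18]: print(o[0],o[1],np.round(o[2]-proj(C[o[0]],toW(p,pts[o[1]]))[0],1),o[3].__round__(2))
np.save("p.npy",p)
ims=[]
for n,(x0,y0,w,h) in dict(side=(170,115,150,190),top=(220,165,150,110)).items():
    k=5 if n=="top" else 3
    im=cv2.resize(C[n]["color"][y0:y0+h,x0:x0+w],None,fx=k,fy=k,interpolation=cv2.INTER_CUBIC)
    im=cv2.convertScaleAbs(im,alpha=1.8)
    def dl(L,col,cl=True):
        q=((proj(C[n],toW(p,L))-[x0,y0]+.5)*k).astype(int); cv2.polylines(im,[q.reshape(-1,1,2)],cl,col,1)
    dl([[-.07,.105,.115],[-.07,-.105,.115],[.075,-.105,.115],[.075,.105,.115]],(0,255,0))
    dl([[-.165,.105,.042],[-.165,-.105,.042],[-.07,-.105,.042],[-.07,.105,.042]],(0,255,255))
    dl([[-.12+.0125*np.cos(a),-.065+.0125*np.sin(a),.051] for a in np.linspace(0,6.2,20)],(0,0,255))
    h4=[]
    for u,w_,y in((.15,-.003,.04),(.182,-.003,.04),(.182,-.003,-.04),(.15,-.003,-.04)): q=hood(u,w_,1.7);q[1]=y;h4.append(q)
    dl(h4,(255,0,0))
    cv2.imwrite(f"pics/{n}1.png",im)
E
```

```text
[ 0.53442469 -0.05677596  1.73735005] 99.5428254694423
side analyser [-65.1  18.6] 0.68
side analyser [ 3.  -0.1] 0.56
side hood_hinge [-2.1  0.7] 0.71
side hood_shell [ 0.8 -0.9] 0.95
side hood_lip [-2.  -1.6] 0.82
side dish [-2.4  0.2] 0.98
side key_top [-1.8 -2.6] 0.55
top hood_hinge [4.2 2.1] 0.88
top hood_hinge [23.  -5.3] 0.68
top hood_shell [ 1.8 -1. ] 0.92
top hood_lip [33.6 -8.2] 0.58
top dish [1.3 1. ] 0.72
top dish [-18.7  65.6] 0.44
top key_top [-1.7 -2.6] 0.38
side analyser [-1.8 -0.8] 0.77
side hood_hinge [0.5 2.7] 0.92
side hood_hinge [ 8.6 25. ] 0.51
side hood_shell [-0.2 -0. ] 0.9
```

View pics/side1.png

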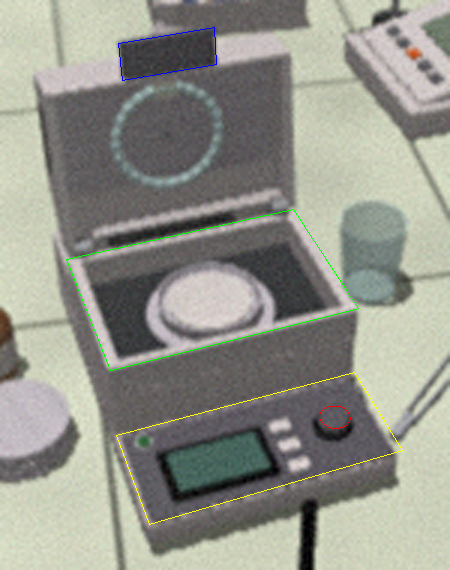

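View pics/top1.png

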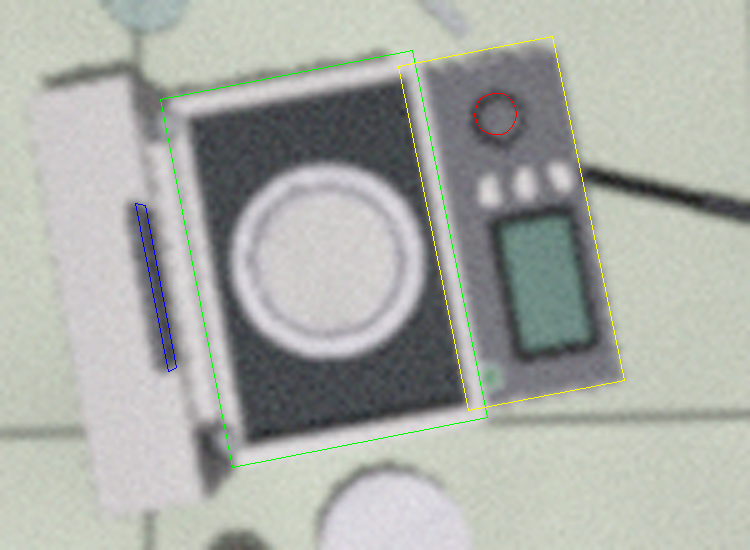

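>>> arm_command([
  [-0.02,-0.015,-0.03,0.14],
  [-0.05,-0.035,-0.06,0.28],
  [-0.09,-0.065,-0.08,0.42],
  [-0.13,-0.095,-0.1,0.56],
  [-0.16,-0.12,-0.12,0.7],
], hand=0)

```text
time: 4.1
ee_pos: [0.2609, 0.3769, 0.3511]
tcp_rot: [-180.0, 0.0, 125.3]
wrist_force: [0.8, 0.5, -0.4]
opening: 0.0124
grasp_force: 0.0
```

```bash
cat > st.py <<'E'
from h import *
import sys
p=np.load("p.npy");o=bot.get_obs();a=p[2]
Rz=np.array([[np.cos(a),np.sin(a),0],[-np.sin(a),np.cos(a),0],[0,0,1]])
A=Rz@(o["ee_pos"]-[p[0],p[1],0]);f=Rz@o["wrist_force"]
print("t%.2f an_xyz"%o["time"],np.round(A*1e3,1),"yaw_rel",round(o["tcp_rot"][2]-np.degrees(a),2),"F_an",np.round(f,1),"open",round(o["opening"],4))
if len(sys.argv)>1:
    T=np.array([float(v) for v in sys.argv[1:4]]);dy=float(sys.argv[4]) if len(sys.argv)>4 else 0
    W=toW(p,T)[0]-o["ee_pos"];M=R.from_euler('xyz',o["tcp_rot"],degrees=True).as_matrix()
    d=(o["tcp_rot"][2]-np.degrees(a)-dy+180)%360-180
    print("shift tool",np.round(M.T@W,4),"turn",round(np.radians(d),3))
E
python3 st.py .128 0 .345; python3 -c "from workcell import bot;print(bot.get_obs()['ee_pos'],bot.get_obs()['q'])"
```

```text
t4.10 an_xyz [473.  197.9 351.1] yaw_rel 25.79 F_an [ 0.3 -0.9 -0.4] open 0.0124
shift tool [-0.3968  0.028   0.0062] turn 0.45
[0.26085317 0.37691746 0.35112334] [ 5.53191761e+01 -2.89821180e+00  1.58414795e+01  1.08750330e+02
 -8.22276024e-03  1.09985399e+02]
```

>>> arm_command([
  [-0.04,0.003,0,0.1],
  [-0.085,0.006,0,0.2],
  [-0.13,0.009,0,0.3],
  [-0.175,0.012,0,0.4],
  [-0.22,0.015,0,0.45],
])

```text
time: 4.6
ee_pos: [0.4013, 0.2068, 0.3509]
tcp_rot: [180.0, -0.0, 99.6]
wrist_force: [0.5, 0.2, 0.3]
opening: 0.0
grasp_force: 0.0
```

```bash
python3 st.py .128 0 .345
```

```text
t4.60 an_xyz [282.   87.6 350.9] yaw_rel 0.1 F_an [ 0.1 -0.6  0.3] open 0.0
shift tool [-0.1541  0.0873  0.0059] turn 0.002
```

>>> arm_command([
  [-0.04,0.025,0,0],
  [-0.08,0.05,0,0],
  [-0.12,0.07,0,0],
  [-0.154,0.087,0.006,0],
  [-0.154,0.087,0.006,0],
])

```text
time: 5.1
ee_pos: [0.5145, 0.0684, 0.3428]
tcp_rot: [-179.9, 0.0, 99.6]
wrist_force: [-0.2, 0.6, -0.3]
opening: -0.0002
grasp_force: 0.0
```

>>> arm_command([
  [0,0,0.02,0],
  [0,0,0.04,0],
  [0,0,0.055,0],
  [0,0,0.063,0],
  [0,0,0.063,0],
])

```text
time: 5.6
ee_pos: [0.512, 0.0719, 0.281]
tcp_rot: [-179.9, -0.0, 99.9]
wrist_force: [0.1, 0.2, 0.5]
opening: 0.0004
grasp_force: 0.0
```

```bash
python3 st.py
python3 - <<'E'
from h import *
c=bot.camera("side")
cv2.imwrite("pics/s2.png",cv2.resize(c["color"][60:260,140:340],None,fx=3,fy=3,interpolation=cv2.INTER_CUBIC))
E
```

```text
t5.60 an_xyz [130.6   0.7 281. ] yaw_rel 0.34 F_an [ 0.2 -0.1  0.5] open 0.0004
```

View pics/s2.png

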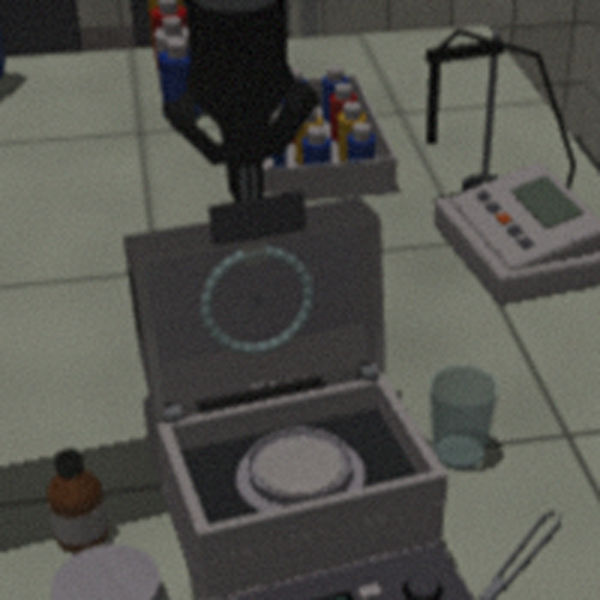

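>>> arm_command([
  [-0.012,0,0,0],
  [-0.024,0,0,0],
  [-0.036,0,0,0],
  [-0.048,0,0,0],
  [-0.06,0,0,0],
])

```text
time: 6.15
ee_pos: [0.5229, 0.0113, 0.2816]
tcp_rot: [-180.0, -0.0, 99.8]
wrist_force: [-1.4, 4.6, -2.6]
opening: -0.0
grasp_force: 2.0
```

```bash
python3 st.py .017 0 .281
```

```text
t6.15 an_xyz [6.900e+01 1.000e-01 2.816e+02] yaw_rel 0.29 F_an [ 4.8  0.6 -2.6] open -0.0
shift tool [-0.052  -0.0002  0.0006] turn 0.005
```

>>> arm_command([
  [-0.012,0,0,0],
  [-0.024,0,0,0],
  [-0.036,0,0,0],
  [-0.047,0,0,0],
  [-0.055,0,0,0],
])

```text
time: 6.65
ee_pos: [0.5325, -0.0431, 0.2816]
tcp_rot: [180.0, 0.0, 99.8]
wrist_force: [0.6, 1.4, 0.8]
opening: 0.0001
grasp_force: 0.6
```

```bash
python3 st.py .0 0 .33
python3 - <<'E'
from h import *
p=np.load("p.npy")
c=bot.camera("side")
for x in bot.mark_of("side","hood_lip")[:2]:
    px=np.array(x["location"]);th=np.linspace(0,1.7,171)
    d=[np.linalg.norm(proj(c,toW(p,hood(.182,.001,t)))[0]-px) for t in th];print(th[np.argmin(d)],min(d),x["confidence"])
E
```

```text
t6.65 an_xyz [ 13.9  -0.3 281.6] yaw_rel 0.28 F_an [ 1.3 -0.8  0.8] open 0.0001
shift tool [-0.0139 -0.0004 -0.0483] turn 0.005
1.1300000000000001 0.5787514681877346 0.74
```

>>> arm_command([
  [0,0,-0.04,0],
  [-0.045,0,-0.04,0],
  [-0.095,0,-0.03,0],
  [-0.095,0,0.018,0],
  [-0.095,0,0.066,0],
])

```text
time: 7.25
ee_pos: [0.5494, -0.1371, 0.2151]
tcp_rot: [179.9, 0.1, 99.7]
wrist_force: [0.4, 0.6, -1.0]
opening: 0.0001
grasp_force: 0.0
```

```bash
cat > th.py <<'E'
from h import *
p=np.load("p.npy")
c=bot.camera("side")
for x in bot.mark_of("side","hood_lip")[:2]:
    px=np.array(x["location"]);th=np.linspace(0,1.7,171)
    d=[np.linalg.norm(proj(c,toW(p,hood(.182,.001,t)))[0]-px) for t in th];print("th",th[np.argmin(d)].round(3),round(min(d),1),x["confidence"].__round__(2))
E
python3 st.py; python3 th.py
```

```text
t7.25 an_xyz [-81.7  -1.4 215.1] yaw_rel 0.18 F_an [ 0.5 -0.5 -1. ] open 0.0001
th 1.09 0.7 0.59
```

>>> arm_command([
  [0.012,0,-0.005,0],
  [0.025,0,-0.01,0],
  [0.025,0,-0.01,0],
  [0.025,0,-0.01,0],
  [0.025,0,-0.01,0],
])

```text
time: 7.85
ee_pos: [0.5448, -0.1106, 0.2269]
tcp_rot: [179.9, 0.1, 99.9]
wrist_force: [0.1, -1.2, -1.1]
opening: 0.0
grasp_force: 0.0
```

```bash
python3 st.py; python3 th.py
python3 - <<'E'
from h import *
for th in (.85,.8,.7,.6,.5,.4,.3,.25,.2,.15,.1,.07,.04,.02,0):
    a=hood(.182,-.003,th);print(th,"xc %.1f zlip %.1f tcp %.1f"%(a[0]*1e3-11,a[2]*1e3,a[2]*1e3-(14+18*th/.85)))
E
```

```text
t7.85 an_xyz [-54.8  -1.4 226.9] yaw_rel 0.35 F_an [-1.2  0.1 -1.1] open 0.0
th 0.96 1.8 0.83
th 0.0 14.2 0.36
0.85 xc -56.4 zlip 254.8 tcp 222.8
0.8 xc -63.0 zlip 248.5 tcp 217.5
0.7 xc -75.1 zlip 235.0 tcp 206.1
0.6 xc -85.9 zlip 220.3 tcp 193.6
0.5 xc -95.2 zlip 204.6 tcp 180.0
0.4 xc -102.8 zlip 188.1 tcp 165.6
0.3 xc -108.8 zlip 170.9 tcp 150.6
0.25 xc -111.1 zlip 162.1 tcp 142.8
0.2 xc -113.0 zlip 153.2 tcp 135.0
0.15 xc -114.4 zlip 144.2 tcp 127.1
0.1 xc -115.4 zlip 135.2 tcp 119.1
0.07 xc -115.8 zlip 129.7 tcp 114.3
0.04 xc -116.0 zlip 124.3 tcp 109.4
0.02 xc -116.0 zlip 120.6 tcp 106.2
0 xc -116.0 zlip 117.0 tcp 103.0
```

>>> arm_command([
  [0,0,0,0],
  [0,0,0,0],
  [0,0,0,0],
  [0,0,0,0],
  [0,0,0,0],
])

```text
time: 8.45
ee_pos: [0.5442, -0.1108, 0.2255]
tcp_rot: [-180.0, 0.0, 99.8]
wrist_force: [-0.5, -1.3, -0.3]
opening: -0.0
grasp_force: 0.6
```

```bash
python3 st.py; python3 th.py
```

```text
t8.45 an_xyz [-54.9  -0.7 225.5] yaw_rel 0.3 F_an [-1.2  0.8 -0.3] open -0.0
th 0.89 0.9 0.8
```

>>> arm_command([
  [-0.003,0,0.002,0],
  [-0.006,0,0.005,0],
  [-0.009,0,0.008,0],
  [-0.011,0,0.011,0],
  [-0.014,0,0.014,0],
])

```text
time: 9.05
ee_pos: [0.5467, -0.1251, 0.2116]
tcp_rot: [180.0, 0.0, 99.8]
wrist_force: [-0.7, -2.7, 2.3]
opening: -0.0004
grasp_force: 1.4
```

```bash
python3 st.py; python3 th.py
```

```text
t9.05 an_xyz [-69.4  -0.8 211.6] yaw_rel 0.29 F_an [-2.6  1.1  2.3] open -0.0004
th 0.8 1.7 0.61
```

>>> arm_command([
  [-0.004,0,0.002,0],
  [-0.007,0,0.004,0],
  [-0.01,0,0.006,0],
  [-0.013,0,0.008,0],
  [-0.016,0,0.01,0],
])

```text
time: 9.65
ee_pos: [0.5494, -0.1405, 0.2013]
tcp_rot: [-180.0, -0.0, 99.9]
wrist_force: [1.5, -0.7, -0.4]
opening: 0.0
grasp_force: 0.3
```

```bash
python3 st.py; python3 th.py
```

```text
t9.65 an_xyz [-85.   -0.9 201.3] yaw_rel 0.31 F_an [-0.9 -1.4 -0.4] open 0.0
th 0.67 1.6 0.77
th 0.0 129.4 0.74
```

>>> arm_command([
  [0,0,0,0],
  [-0.002,0,0.003,0],
  [-0.004,0,0.006,0],
  [-0.006,0,0.009,0],
  [-0.008,0,0.012,0],
])

```text
time: 10.25
ee_pos: [0.5508, -0.1482, 0.1892]
tcp_rot: [-180.0, -0.0, 99.9]
wrist_force: [0.6, -1.5, -0.6]
opening: 0.0
grasp_force: 0.5
```

```bash
python3 st.py; python3 th.py
```

```text
t10.25 an_xyz [-92.9  -0.9 189.2] yaw_rel 0.32 F_an [-1.5 -0.4 -0.6] open 0.0
th 0.56 4.1 0.62
```

>>> arm_command([
  [0,0,0,0],
  [-0.002,0,0.003,0],
  [-0.004,0,0.006,0],
  [-0.006,0,0.01,0],
  [-0.008,0,0.014,0],
])

```text
time: 10.85
ee_pos: [0.5522, -0.1561, 0.1752]
tcp_rot: [-180.0, -0.0, 99.9]
wrist_force: [0.8, -0.8, -1.6]
opening: -0.0002
grasp_force: 0.5
```

```bash
python3 st.py; python3 th.py
```

```text
t10.85 an_xyz [-100.9   -1.   175.2] yaw_rel 0.31 F_an [-0.9 -0.7 -1.6] open -0.0002
th 0.49 2.6 0.95
```

>>> arm_command([
  [0,0,0,0],
  [-0.001,0,0.003,0],
  [-0.0025,0,0.006,0],
  [-0.004,0,0.009,0],
  [-0.005,0,0.012,0],
])

```text
time: 11.45
ee_pos: [0.553, -0.161, 0.1632]
tcp_rot: [-180.0, -0.0, 99.9]
wrist_force: [-0.3, -2.1, -0.5]
opening: -0.0003
grasp_force: 1.1
```

```bash
python3 st.py; python3 th.py
```

```text
t11.45 an_xyz [-105.9   -1.   163.2] yaw_rel 0.31 F_an [-2.   0.7 -0.5] open -0.0003
th 0.39 0.1 0.69
```

>>> arm_command([
  [0,0,0,0],
  [0,0,0,0],
  [0,0,0,0],
  [0,0,0,0],
  [0,0,0,0],
])

```text
time: 12.05
ee_pos: [0.553, -0.1609, 0.1637]
tcp_rot: [180.0, 0.0, 99.9]
wrist_force: [0.5, -2.7, -1.2]
opening: -0.0
grasp_force: 1.2
```

```bash
python3 st.py; python3 th.py
```

```text
t12.05 an_xyz [-105.8   -1.   163.7] yaw_rel 0.31 F_an [-2.7 -0.  -1.2] open -0.0
th 0.39 0.3 0.94
th 0.0 68.5 0.73
```

>>> arm_command([
  [-0.001,0,0.003,0],
  [-0.002,0,0.006,0],
  [-0.003,0,0.009,0],
  [-0.0037,0,0.012,0],
  [-0.0043,0,0.015,0],
])

```text
time: 12.65
ee_pos: [0.5538, -0.1655, 0.1483]
tcp_rot: [-180.0, 0.0, 99.8]
wrist_force: [0.2, -4.2, -1.0]
opening: -0.0003
grasp_force: 2.3
```

```bash
python3 st.py; python3 th.py
```

```text
t12.65 an_xyz [-110.4   -1.   148.3] yaw_rel 0.3 F_an [-4.2  0.5 -1. ] open -0.0003
th 0.32 1.6 0.72
th 0.0 33.4 0.18
```

>>> arm_command([
  [-0.0004,0,0.002,0],
  [-0.0008,0,0.004,0],
  [-0.0012,0,0.006,0],
  [-0.0016,0,0.008,0],
  [-0.002,0,0.01,0],
])

```text
time: 13.25
ee_pos: [0.5541, -0.1677, 0.1385]
tcp_rot: [180.0, 0.1, 99.8]
wrist_force: [0.3, -6.2, -1.7]
opening: -0.0001
grasp_force: 3.1
```

```bash
python3 st.py; python3 th.py
```

```text
t13.25 an_xyz [-112.6   -1.   138.5] yaw_rel 0.29 F_an [-6.2  0.7 -1.7] open -0.0001
th 0.24 1.4 0.88
th 0.6 9.6 0.28
```

>>> arm_command([
  [-0.0004,0,0.002,0],
  [-0.0007,0,0.004,0],
  [-0.001,0,0.006,0],
  [-0.0012,0,0.008,0],
  [-0.0014,0,0.01,0],
])

```text
time: 13.85
ee_pos: [0.5544, -0.1694, 0.1285]
tcp_rot: [-180.0, 0.1, 99.8]
wrist_force: [0.1, -7.9, -1.1]
opening: 0.0003
grasp_force: 4.1
```

```bash
python3 st.py; python3 th.py
```

```text
t13.85 an_xyz [-114.3   -1.   128.5] yaw_rel 0.28 F_an [-7.8  1.3 -1.1] open 0.0003
th 0.21 1.8 0.89
```

>>> arm_command([
  [-0.0002,0,0.0015,0],
  [-0.0004,0,0.003,0],
  [-0.0006,0,0.0045,0],
  [-0.0008,0,0.006,0],
  [-0.001,0,0.0075,0],
])

```text
time: 14.45
ee_pos: [0.5545, -0.1703, 0.121]
tcp_rot: [-180.0, 0.1, 99.8]
wrist_force: [0.3, -7.8, -1.4]
opening: -0.0001
grasp_force: 3.8
```

```bash
python3 st.py; python3 th.py
```

```text
t14.45 an_xyz [-115.3   -1.   121. ] yaw_rel 0.28 F_an [-7.7  1.  -1.4] open -0.0001
th 0.17 1.8 0.59
```

>>> arm_command([
  [-0.0001,0,0.0015,0],
  [-0.0002,0,0.003,0],
  [-0.0003,0,0.0045,0],
  [-0.0004,0,0.006,0],
  [-0.0005,0,0.0075,0],
])

```text
time: 15.05
ee_pos: [0.5546, -0.1709, 0.1134]
tcp_rot: [-180.0, 0.1, 99.8]
wrist_force: [0.1, -9.2, -2.2]
opening: 0.0003
grasp_force: 4.3
```

```bash
python3 st.py; python3 th.py
```

```text
t15.05 an_xyz [-115.9   -1.   113.4] yaw_rel 0.27 F_an [-9.1  1.4 -2.2] open 0.0003
th 0.12 1.6 0.86
```

>>> arm_command([
  [0,0,0.0014,0],
  [-0.0001,0,0.0028,0],
  [-0.0002,0,0.0042,0],
  [-0.0002,0,0.0056,0],
  [-0.0003,0,0.007,0],
])

```text
time: 15.65
ee_pos: [0.5547, -0.1713, 0.1064]
tcp_rot: [-180.0, 0.1, 99.8]
wrist_force: [1.3, -8.3, -1.9]
opening: 0.0
grasp_force: 4.4
```

```bash
python3 st.py; python3 th.py
```

```text
t15.65 an_xyz [-116.3   -1.   106.4] yaw_rel 0.27 F_an [-8.4  0.1 -1.9] open 0.0
th 0.07 0.2 0.66
th 0.0 85.3 0.36
```

>>> arm_command([
  [0,0,0.0012,0],
  [0,0,0.0024,0],
  [0,0,0.0036,0],
  [0,0,0.0048,0],
  [-0.0001,0,0.006,0],
])

```text
time: 16.25
ee_pos: [0.5546, -0.1714, 0.1003]
tcp_rot: [-180.0, 0.1, 99.8]
wrist_force: [1.4, -8.4, -2.1]
opening: 0.0001
grasp_force: 4.4
```

```bash
python3 st.py; python3 th.py
```

```text
t16.25 an_xyz [-116.4   -0.9  100.3] yaw_rel 0.27 F_an [-8.5  0.  -2.1] open 0.0001
th 0.06 1.7 0.64
```

>>> arm_command([
  [0,0,0.001,0],
  [0,0,0.002,0],
  [0,0,0.003,0],
  [0,0,0.004,0],
  [0,0,0.005,0],
])

```text
time: 16.85
ee_pos: [0.5556, -0.1713, 0.097]
tcp_rot: [179.8, 0.1, 99.8]
wrist_force: [1.4, -7.8, 6.4]
opening: 0.0001
grasp_force: 3.7
```

```bash
python3 st.py; python3 th.py
python3 - <<'E'
from h import *
c=bot.camera("side")
cv2.imwrite("pics/s3.png",cv2.resize(c["color"][150:300,170:330],None,fx=4,fy=4,interpolation=cv2.INTER_CUBIC))
E
```

```text
t16.85 an_xyz [-116.5   -1.9   97. ] yaw_rel 0.28 F_an [-8.  -0.1  6.4] open 0.0001
th 0.08 0.5 0.92
```

View pics/s3.png

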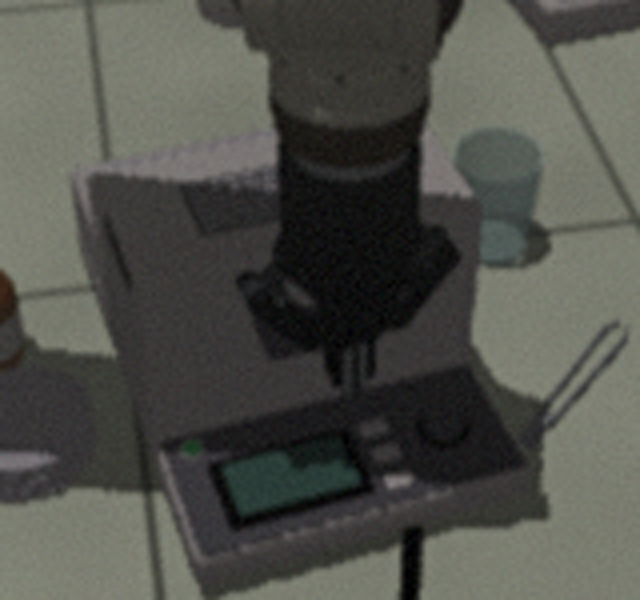

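>>> arm_command([
  [-0.0005,0,0,0],
  [-0.001,0,0,0],
  [-0.0015,0,0,0],
  [-0.003,0,0,0],
  [-0.006,0,0,0],
])

```text
time: 17.5
ee_pos: [0.5554, -0.1759, 0.0952]
tcp_rot: [-180.0, -0.1, 99.9]
wrist_force: [-0.2, 0.5, -0.0]
opening: 0.0001
grasp_force: 0.0
```

```bash
python3 st.py; python3 th.py
```

```text
t17.50 an_xyz [-120.9   -0.9   95.2] yaw_rel 0.35 F_an [ 0.5  0.1 -0. ] open 0.0001
th 0.08 1.6 0.98
th 0.51 9.6 0.44
```

>>> arm_command([
  [-0.015,0,0,0],
  [-0.015,0.015,-0.03,0],
  [-0.01,0.055,-0.035,0],
  [-0.005,0.095,-0.035,0],
  [0,0.114,-0.035,0],
], hand=0.085)

```text
time: 18.1
ee_pos: [0.6704, -0.1569, 0.1301]
tcp_rot: [180.0, 0.0, 99.9]
wrist_force: [0.2, -0.9, -0.6]
opening: 0.0723
grasp_force: 0.0
```

>>> arm_command([
  [0,0,0,0],
  [0,0,0,0],
  [0,0,0,0],
  [0,0,0,0],
  [0,0,0.02,0],
])

```text
time: 18.6
ee_pos: [0.6688, -0.1577, 0.1139]
tcp_rot: [179.7, 0.1, 99.8]
wrist_force: [-0.1, 0.1, 0.2]
opening: 0.0849
grasp_force: 0.0
```

```bash
python3 st.py -.122 -.115 .06;python3 th.py
python3 - <<'E'
from h import *
p=np.load("p.npy")
for n,(x0,y0) in dict(side=(200,170),top=(220,150)).items():
    c=bot.camera(n); k=5
    im=cv2.convertScaleAbs(cv2.resize(c["color"][y0:y0+110,x0:x0+130],None,fx=k,fy=k,interpolation=cv2.INTER_CUBIC),alpha=1.6)
    def dl(L,col):
        q=((proj(c,toW(p,L))-[x0,y0]+.5)*k).astype(int); cv2.polylines(im,[q.reshape(-1,1,2)],True,col,1)
    dl([[-.12+.0125*np.cos(a),-.065+.0125*np.sin(a),.051] for a in np.linspace(0,6.2,20)],(0,0,255))
    for t,col in((0,(255,0,0)),(.05,(0,255,255))):
        L=[]
        for y in(.04,-.04): q=hood(.182,.005,t);q[1]=y;L.append(q)
        dl(L,col)
    cv2.imwrite(f"pics/{n}4.png",im)
E
```

```text
t18.60 an_xyz [-121.8 -115.7  113.9] yaw_rel 0.27 F_an [0.1 0.1 0.2] open 0.0849
shift tool [-0.0001 -0.001   0.0539] turn 0.005
th 0.06 4.2 0.72
```

View pics/side4.png

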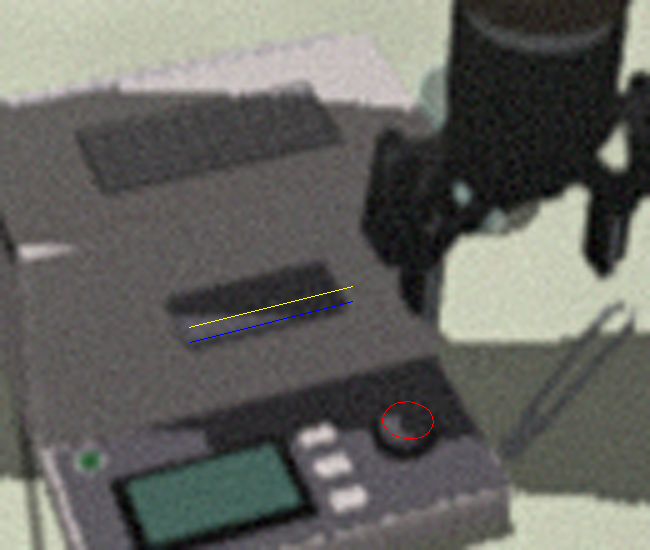

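View pics/top4.png

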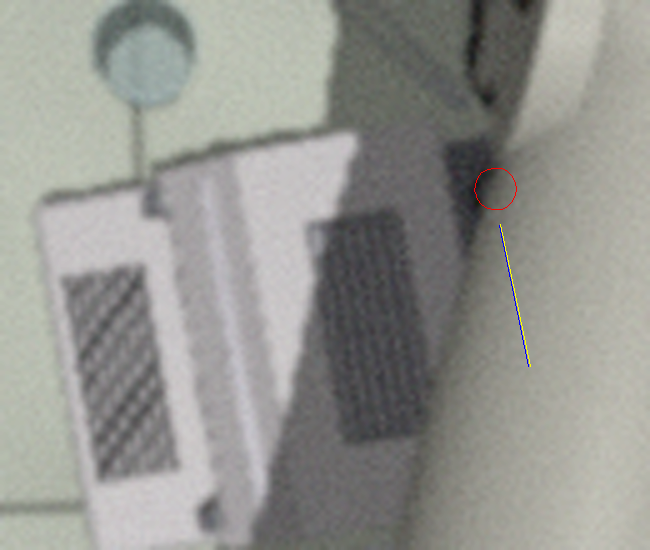

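>>> arm_command([
  [0,0,-0.02,0],
  [0.01,-0.015,-0.02,0],
  [0.022,-0.035,-0.02,0],
  [0.022,-0.035,-0.015,0],
  [0.022,-0.035,-0.012,0],
])

```text
time: 19.3
ee_pos: [0.6299, -0.1413, 0.1235]
tcp_rot: [179.9, 0.0, 99.9]
wrist_force: [0.5, -0.7, 0.1]
opening: 0.0849
grasp_force: 0.0
```

>>> arm_command([
  [0,0,0.001,0],
  [0,0,0.002,0],
  [0,0,0.003,0],
  [0,0,0.004,0],
  [0,0,0.005,0],
])

```text
time: 19.8
ee_pos: [0.6298, -0.1412, 0.1174]
tcp_rot: [-180.0, -0.0, 99.9]
wrist_force: [0.1, 0.2, -0.1]
opening: 0.0851
grasp_force: 0.0
```

```bash
python3 st.py
```

```text
t19.80 an_xyz [-99.1 -80.1 117.4] yaw_rel 0.31 F_an [ 0.2 -0.1 -0.1] open 0.0851
```

>>> arm_command([
  [0,0,0.001,0],
  [0,0,0.002,0],
  [0,0,0.003,0],
  [0,0,0.004,0],
  [0,0,0.005,0],
])

```text
time: 20.3
ee_pos: [0.6297, -0.1411, 0.1126]
tcp_rot: [180.0, 0.0, 99.9]
wrist_force: [-0.2, -0.5, -0.0]
opening: 0.0849
grasp_force: 0.0
```

>>> arm_command([
  [0,0,0.0005,0],
  [0,0,0.001,0],
  [0,0,0.0015,0],
  [0,0,0.0015,0],
  [0,0,0.0015,0],
])

```text
time: 20.8
ee_pos: [0.6297, -0.1411, 0.112]
tcp_rot: [180.0, 0.0, 99.9]
wrist_force: [-2.1, 0.5, 5.9]
opening: 0.0849
grasp_force: 3.0
```

```bash
python3 st.py
```

```text
t20.80 an_xyz [-99. -80. 112.] yaw_rel 0.31 F_an [0.8 2.  5.9] open 0.0849
```

>>> arm_command([
  [0,0,-0.01,0],
  [-0.01,0.01,-0.02,0],
  [-0.022,0.035,-0.02,0],
  [-0.022,0.035,0.01,0],
  [-0.022,0.035,0.04,0],
])

```text
time: 21.3
ee_pos: [0.6695, -0.1572, 0.0715]
tcp_rot: [179.9, 0.1, 99.8]
wrist_force: [-0.1, -0.7, -0.5]
opening: 0.085
grasp_force: 0.0
```

```bash
python3 st.py -.122 -.115 .045
python3 - <<'E'
from h import *
c=bot.camera("side")
cv2.imwrite("pics/s5.png",cv2.convertScaleAbs(cv2.resize(c["color"][190:290,230:340],None,fx=5,fy=5,interpolation=cv2.INTER_CUBIC),alpha=1.6))
E
```

```text
t21.30 an_xyz [-121.5 -116.5   71.5] yaw_rel 0.31 F_an [-0.7  0.2 -0.5] open 0.085
shift tool [-0.0005 -0.0016  0.0265] turn 0.005
```

View pics/s5.png

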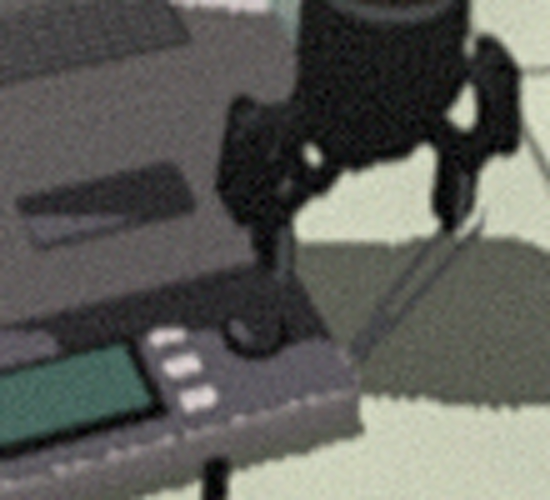

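>>> arm_command([
  [0,-0.002,0.006,0],
  [0,-0.005,0.012,0],
  [0,-0.006,0.018,0],
  [0,-0.006,0.023,0],
  [0,-0.006,0.027,0],
])

```text
time: 21.85
ee_pos: [0.6623, -0.1579, 0.0445]
tcp_rot: [179.9, 0.0, 99.9]
wrist_force: [0.4, 0.4, 0.8]
opening: 0.0849
grasp_force: 0.0
```

>>> arm_command([
  [0,0,0.001,0],
  [0,0,0.002,0],
  [0,0,0.003,0],
  [0,0,0.004,0],
  [0,0,0.005,0],
])

```text
time: 22.35
ee_pos: [0.6621, -0.1579, 0.0392]
tcp_rot: [180.0, 0.0, 99.9]
wrist_force: [0.4, 0.1, -0.2]
opening: 0.085
grasp_force: 0.0
```

```bash
python3 st.py
```

```text
t22.35 an_xyz [-120.9 -109.2   39.2] yaw_rel 0.31 F_an [ 0.1 -0.4 -0.2] open 0.085
```

Tip at about 52 mm; press in.

>>> arm_command([
  [0,0,0.001,0],
  [0,0,0.002,0],
  [0,0,0.003,0],
  [0,0,0.004,0],
  [0,0,0.004,0],
])

```text
time: 22.85
ee_pos: [0.6621, -0.1578, 0.0352]
tcp_rot: [180.0, 0.0, 99.9]
wrist_force: [-0.6, 0.4, 3.5]
opening: 0.0849
grasp_force: 1.7
```

```bash
python3 st.py
```

```text
t22.85 an_xyz [-120.8 -109.2   35.2] yaw_rel 0.31 F_an [0.5 0.6 3.5] open 0.0849
```

>>> arm_command([
  [0,0,0.0005,0],
  [0,0,0.001,0],
  [0,0,0.0015,0],
  [0,0,0.002,0],
  [0,0,0.0025,0],
])

```text
time: 23.35
ee_pos: [0.6622, -0.1578, 0.0338]
tcp_rot: [180.0, 0.0, 99.9]
wrist_force: [-4.4, 1.3, 13.9]
opening: 0.0851
grasp_force: 6.9
```

```bash
python3 st.py
```

```text
t23.35 an_xyz [-120.9 -109.2   33.8] yaw_rel 0.31 F_an [ 2.   4.1 13.9] open 0.0851
```

>>> arm_command([
  [0,0,-0.005,0],
  [0,0,-0.02,0],
  [0,0,-0.05,0],
  [0,0,-0.08,0],
  [0,0,-0.12,0],
])

```text
time: 23.85
ee_pos: [0.6613, -0.1577, 0.1529]
tcp_rot: [-179.9, -0.1, 99.9]
wrist_force: [0.2, -0.2, 0.5]
opening: 0.0846
grasp_force: 0.0
```

>>> arm_command([
  [0,0,-0.02,0],
  [0,0,-0.03,0],
  [0,0,-0.03,0],
  [0,0,-0.03,0],
  [0,0,-0.03,0],
])

```text
time: 24.35
ee_pos: [0.6615, -0.1577, 0.1807]
tcp_rot: [-179.9, -0.1, 99.9]
wrist_force: [-0.2, 0.8, -0.6]
opening: 0.0851
grasp_force: 0.0
```

```bash
python3 st.py; python3 th.py
python3 - <<'E'
from h import *
c=bot.camera("side");cv2.imwrite("pics/s6.png",cv2.resize(c["color"][110:384,120:380],None,fx=2,fy=2,interpolation=cv2.INTER_CUBIC))
E
```

```text
t24.35 an_xyz [-120.6 -108.6  180.7] yaw_rel 0.31 F_an [ 0.8  0.1 -0.6] open 0.0851
th 0.05 1.6 0.76
th 0.0 15.9 0.32
```

View pics/s6.png

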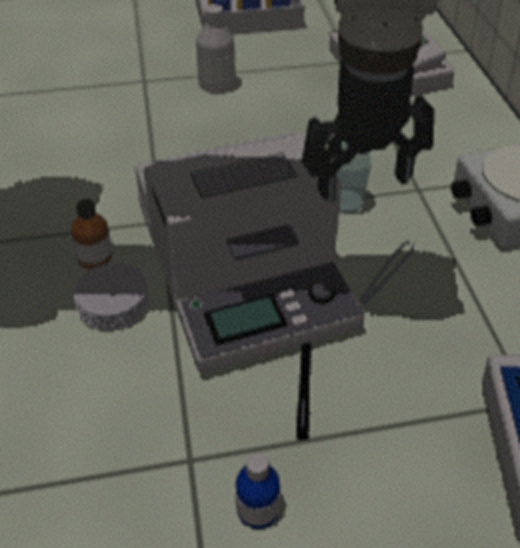

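The picture shows the hood shut (lip at 262,241), the key released (321,292), the gripper clear of everything, and the bystanders in place.

```bash
python3 -c "from workcell import bot;print(bot.job_done())"
```

```text
the job is handed in; nothing more can be done
None
```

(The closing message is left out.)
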